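# Set the stock tags

### The arm

A 7-joint arm with a two-finger parallel gripper is mounted at the origin on the work surface; the furniture and walls round the work are solid. World frame = base frame: x ahead of the robot, y to its left, z up, the work surface at z = 0. Lengths are in m, angles in rad, forces in N, time in s.
With the tool pointing down it reaches from about 0.425 to 0.925 m from the base axis. Payload 6.8 kg.
Tool frame: the origin (TCP) lies at the very end of the fingers, on their centre line; the grasp point (between the pads) lies 19 mm behind it; z points along the fingers, y is the line along which they close (so a half turn about z gives the same grasp; the last joint's range is limited). The gripper opens to 85 mm and grips with 20 to 120 N. Pads are 22 mm wide; open, the fingers measure 114 mm over their backs; the gripper's body (76 mm by 85 mm) begins 54 mm behind the grasp point. The pads swing forward as they close: fully open they stand 13 mm farther back than shut.
Start: joints at [-0.108, 0.477, 0.022, 1.555, -0.011, 1.109, -0.083], TCP at [0.675, 0, 0.231] pointing down, gripper open.
Joint ranges: [-2.96, 2.96], [-0.34, 2.1], [-1.41, 1.46], [0.24, 2.44], [-1.37, 4.51], [0.17, 1.92], [-2.96, 2.96]. Speed limits (rad/s): [2.39, 2.39, 3.14, 3.14, 3.14, 3.14, 3.14].

### API

Orientations are given as a 3x3 rotation matrix whose columns are the frame's x, y, z axes.
In Python, from rig import bot, effector, viewer gives the robot as it stands. The module is installed in compiled form; this text tells all that it offers. Calls block until the motion is done:
- bot.reach(position, orientation): joint-space move of the TCP to a pose.
- bot.movel(position, ori=None, vel=0.15): straight line of the TCP; ori=None keeps the orientation; vel is the mean speed in m/s.
- bot.movej(angles): joint-space move.
- effector.open_jaws() and effector.grab(squeeze=None): open the fingers fully, or close them until they stop; squeeze is the grip in N (None keeps the last).
- bot.wait(seconds).
- bot.inverse_kinematics(position, orientation): joint angles nearest the present ones, or None.
- bot.get_obs(): the state.
- viewer.snapshot(name): name is "scene" or "side" or "wrist"; returns (picture, depth): 420x560x3 uint8, red, green, blue; 420x560 float32, m along the optical axis (not along the pixel's ray), 0 where there is no reading.
- viewer.get_calibration(name): a dict with "fovy" (degrees; the focal length in pixels is half the picture's height over the tangent of half this angle, whatever the lens; pixels are square), "cx", "cy" (the principal point, pixels), "dist_coeffs" ([k1, k2, p1, p2, k3] as OpenCV has them; the pictures are not rectified), "rvec" (rotation vector, rad) and "tvec" (3), from world to camera coordinates, as OpenCV has them; the wrist camera has in their place "hand_eye" (4x4, takes a point from camera to tool coordinates, whose origin is the TCP and whose axes are the flange's). Camera axes: x right, y down, z forward; pixel columns grow to the right and rows downward; lengths in m; the calibration is good to about 2 mm. A picture is of the moment at which its call begins: read the wrist's pose just before it. get_calibration takes no time and is no camera call.
A pose or a line that the arm cannot do raises bot.MotionError and nothing moves.
- bot.hand_in(): hands the job in; it is judged then, once.
The state is a dict: "t": time; "joints": joint angles; "joint_vel": joint speeds; "joint_torque": joint torques, N m; "eef_pos": TCP position; "tcp_rot": TCP orientation; "ft_force": force on the tool from outside, world axes, zero at the start; "moment": the same for the moment, N m; "finger_gap": finger opening in m; "gripper_force": force on a finger pad.
Only numpy, scipy, OpenCV 4.12 (cv2) and the standard library are available. Lean on these libraries where they do the work, as an engineer would, in place of code of your own. Each camera call takes 0.05 s, during which the arm holds its last target. There are 200 camera calls.

### The job

Each of the three stock bins has a hinged two-coloured tag straight behind it. By gently pushing tags over with the fingertips, without gripping or lifting anything, make the tags of the two full bins lie with the green face up and the tag of the nearly empty bin (a single dowel in it) lie with the red face up. Leave the bins and the pencil where they are.

Things in the scene. Friction and masses are not known exactly. Their poses are not given: they have to be found in the camera images.
- stock_board: plywood board 240 x 290 mm, 9 mm thick, lying on the bench with a dark batten (14 mm above the bench) along its left and right edges. It is fixed. Origin: centre of its underside; x points away from the robot (from the bins towards the tags), y along the row of three bins and row of three tags (pitch 95 mm), z up.
- tag_a: fixed dark steel hinge bracket of a tag, base 50 x 66 mm. Origin: centre of its underside, on the board's top; axes as the board's. Hinge axis along y, 26 mm above the origin; its two rubber stops reach 32 mm above it. Its bin stands straight in front, bin centre 145 mm towards -x; 54 mm are free between the bin and a tag leaning to it. Place in the row varies.
- tag_a_leaf (a joint): angle of the tag's leaf, a slippery white plate 50 mm wide, 65 mm from hinge to outer edge, one face green, one red. 0 upright; by its own weight (40 g, damped, a second or two) it falls to +1.05 (leaning away from the bins, GREEN up) or -1.05 (leaning to its bin, RED up). Pushing its outer edge past upright flips it; below 1 N is enough. A level push 10 to 18 mm below the resting edge clears the bracket.
- tag_a_edge (a point): centre of the rounded (6 mm thick) outer edge of this tag's leaf, 62 mm from the hinge axis, which is the leaf's free end; at rest 54 mm horizontally from the hinge and about 66 mm above the bench; 97 mm above the bench when upright
- tag_b: fixed dark steel hinge bracket of a tag, base 50 x 66 mm. Origin: centre of its underside, on the board's top; axes as the board's. Hinge axis along y, 26 mm above the origin; its two rubber stops reach 32 mm above it. Its bin stands straight in front, bin centre 145 mm towards -x; 54 mm are free between the bin and a tag leaning to it. Place in the row varies.
- tag_b_leaf (a joint): angle of the tag's leaf, a slippery white plate 50 mm wide, 65 mm from hinge to outer edge, one face green, one red. 0 upright; by its own weight (40 g, damped, a second or two) it falls to +1.05 (leaning away from the bins, GREEN up) or -1.05 (leaning to its bin, RED up). Pushing its outer edge past upright flips it; below 1 N is enough. A level push 10 to 18 mm below the resting edge clears the bracket.
- tag_b_edge (a point): centre of the rounded (6 mm thick) outer edge of this tag's leaf, 62 mm from the hinge axis, which is the leaf's free end; at rest 54 mm horizontally from the hinge and about 66 mm above the bench; 97 mm above the bench when upright
- tag_c: fixed dark steel hinge bracket of a tag, base 50 x 66 mm. Origin: centre of its underside, on the board's top; axes as the board's. Hinge axis along y, 26 mm above the origin; its two rubber stops reach 32 mm above it. Its bin stands straight in front, bin centre 145 mm towards -x; 54 mm are free between the bin and a tag leaning to it. Place in the row varies.
- tag_c_leaf (a joint): angle of the tag's leaf, a slippery white plate 50 mm wide, 65 mm from hinge to outer edge, one face green, one red. 0 upright; by its own weight (40 g, damped, a second or two) it falls to +1.05 (leaning away from the bins, GREEN up) or -1.05 (leaning to its bin, RED up). Pushing its outer edge past upright flips it; below 1 N is enough. A level push 10 to 18 mm below the resting edge clears the bracket.
- tag_c_edge (a point): centre of the rounded (6 mm thick) outer edge of this tag's leaf, 62 mm from the hinge axis, which is the leaf's free end; at rest 54 mm horizontally from the hinge and about 66 mm above the bench; 97 mm above the bench when upright
- bin_dowels: open blue plastic bin, 70 mm (front to back) x 66 mm x 42 mm high, standing loose on the board in the row nearer the robot. Origin: centre of its underside. Axes as the board's. Place in the row varies. FULL: packed to the rim with upright pale wooden dowels
- bin_spacers: open blue plastic bin, 70 mm (front to back) x 66 mm x 42 mm high, standing loose on the board in the row nearer the robot. Origin: centre of its underside. Axes as the board's. Place in the row varies. FULL: packed to the rim with upright brass spacer tubes
- bin_low: open blue plastic bin, 70 mm (front to back) x 66 mm x 42 mm high, standing loose on the board in the row nearer the robot. Origin: centre of its underside. Axes as the board's. Place in the row varies. NOT full: a single dowel lies on its floor
- marking_pencil: orange pencil 7x164x6 mm lying on the board in the gap between the left and the middle tag and bin, along the board's x; origin: centre of its underside. To be left alone.

How it is judged:
At the end, for the whole second after the job is handed in: The tags behind the two full bins lean away from the bins (green up, joint above 0.9 rad), the tag behind the nearly empty bin leans towards it (red up, joint below -0.9 rad), and all are at rest ((y of tag_a in the frame of bin_low below -0.045 m or y of tag_a in the frame of bin_low above 0.045 m or value of joint tag_a_leaf below -0.9 rad) and (y of tag_a in the frame of bin_low between -0.045 and 0.045 m or value of joint tag_a_leaf above 0.9 rad) and velocity of joint tag_a_leaf between -0.1 and 0.1 rad/s and (y of tag_b in the frame of bin_low below -0.045 m or y of tag_b in the frame of bin_low above 0.045 m or value of joint tag_b_leaf below -0.9 rad) and (y of tag_b in the frame of bin_low between -0.045 and 0.045 m or value of joint tag_b_leaf above 0.9 rad) and velocity of joint tag_b_leaf between -0.1 and 0.1 rad/s and (y of tag_c in the frame of bin_low below -0.045 m or y of tag_c in the frame of bin_low above 0.045 m or value of joint tag_c_leaf below -0.9 rad) and (y of tag_c in the frame of bin_low between -0.045 and 0.045 m or value of joint tag_c_leaf above 0.9 rad) and velocity of joint tag_c_leaf between -0.1 and 0.1 rad/s); the robot touches nothing.
It fails at once if a bin was moved more than 15 mm (distance of any of bin_dowels, bin_spacers, bin_low from where it was at the start of the episode above 0.015 m).
It fails at once if the pencil was moved more than 15 mm (distance of marking_pencil from where it was at the start of the episode above 0.015 m).
It fails at once if a tag was pressed or gripped by the fingers with more than 15 N (contact force between the fingers and tag_a above 15 N or contact force between the fingers and tag_b above 15 N or contact force between the fingers and tag_c above 15 N).
It also fails if it takes over 58 s, if anything falls off the work surface, if the arm or the gripper's body presses on something with over 40 N, if the wrist force passes 120 N, or if a joint passes its speed limit or range.

## Working session

There is one attempt and no reset: what is moved stays moved. The work goes in short steps, each a Python script; the robot and the scene stay as the last script left them, time stands still between calls to the robot, and variables do not carry over. Pictures are saved under pics/ and viewed, at most 10 in all, crops included, and the job is handed in when it is done.

```bash
mkdir -p pics
cat > h.py <<'E'
import numpy as np, cv2
from rig import bot, effector, viewer
def snap(n,f):
    im,d=viewer.snapshot(n); cv2.imwrite('pics/'+f+'.png',im[:,:,::-1]); np.savez('pics/'+f+'.npz',im=im,d=d); return im,d
def cloud(n,d):
    c=viewer.get_calibration(n); h,w=d.shape; f=h/2/np.tan(np.radians(c['fovy'])/2)
    K=np.array([[f,0,c['cx']],[0,f,c['cy']],[0,0,1]])
    u,v=np.meshgrid(np.arange(w,dtype=float),np.arange(h,dtype=float))
    p=cv2.undistortPoints(np.stack([u,v],-1).reshape(-1,1,2),K,np.array(c['dist_coeffs'])).reshape(h,w,2)
    P=np.dstack([p*d[...,None],d])
    R=cv2.Rodrigues(np.array(c['rvec'],float))[0]
    return (P-np.array(c['tvec']).ravel())@R
E
python3 - <<'E'
from h import *
a,d=snap('scene','s0'); b,e=snap('side','d0')
cv2.imwrite('pics/both.png',cv2.resize(np.vstack([a,b])[:,:,::-1],None,fx=.71,fy=.71))
np.savez('pics/w.npz',s=cloud('scene',d),e=cloud('side',e))
print(bot.get_obs()['t'],bot.get_obs()['tcp_rot'])
E
```

```text
0.1 [[-4.01450607e-05  9.99998644e-01 -1.64635055e-03]
 [ 9.99999993e-01  3.99607735e-05 -1.11969531e-04]
 [-1.11903589e-04 -1.64635503e-03 -9.99998638e-01]]
```

View pics/both.png

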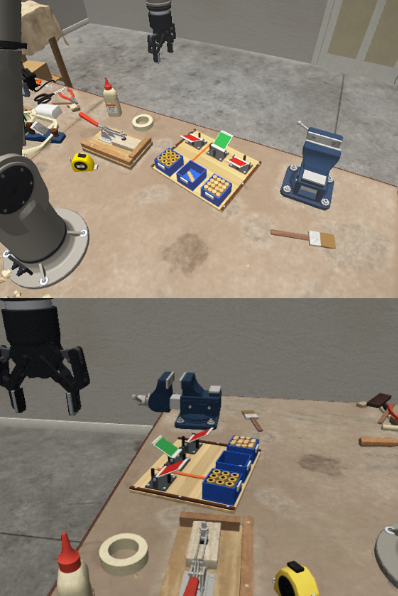

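Both full bins (brass at the left, dowels at the right) have red tags. The middle bin holds a single dowel and its tag is green, so all three tags need flipping. Next I'll measure them by colour.

Run:
```python
from h import *
w=np.load('pics/w.npz')
for n,f,k in (('scene','s0','s'),('side','d0','e')):
    z=np.load(f'pics/{f}.npz'); P=w[k]; hsv=cv2.cvtColor(z['im'],cv2.COLOR_RGB2HSV); d=z['d']
    H,S,V=[hsv[...,i].astype(int) for i in range(3)]
    ms={'red':((H<6)|(H>174))&(S>150)&(V>80),'green':(H>50)&(H<80)&(S>120),'blue':(H>105)&(H<128)&(S>150)&(V>50),'orange':(H>6)&(H<14)&(S>180)&(V>120)}
    for c,m in ms.items():
        m=m&(d>0)&(P[...,2]<.2)&(P[...,2]>0.005)&(P[...,0]>.35)
        N,l,st,ce=cv2.connectedComponentsWithStats(m.astype(np.uint8))
        for i in range(1,N):
            if st[i,4]>60:
                q=P[l==i]; print(n,c,st[i,4],ce[i].round(),np.percentile(q,[3,50,97],axis=0).T.round(3).tolist())
```

```text
scene red 96 [151. 120.] [[0.547, 0.556, 0.566], [0.185, 0.194, 0.202], [0.128, 0.141, 0.171]]
scene red 179 [124. 167.] [[0.406, 0.411, 0.42], [0.147, 0.185, 0.219], [0.071, 0.086, 0.1]]
scene red 94 [269. 194.] [[0.495, 0.515, 0.533], [-0.208, -0.187, -0.166], [0.04, 0.051, 0.061]]
scene red 132 [335. 227.] [[0.456, 0.475, 0.495], [-0.395, -0.375, -0.353], [0.039, 0.051, 0.062]]
scene green 309 [313. 197.] [[0.527, 0.546, 0.567], [-0.313, -0.292, -0.271], [0.041, 0.053, 0.063]]
scene blue 98 [238. 227.] [[0.358, 0.379, 0.422], [-0.203, -0.188, -0.127], [0.029, 0.049, 0.052]]
scene blue 283 [270. 243.] [[0.355, 0.395, 0.415], [-0.292, -0.25, -0.222], [0.01, 0.013, 0.051]]
side red 129 [281. 192.] [[0.456, 0.475, 0.495], [-0.395, -0.372, -0.351], [0.043, 0.054, 0.066]]
side red 227 [241. 238.] [[0.494, 0.514, 0.534], [-0.213, -0.188, -0.165], [0.042, 0.054, 0.066]]
side red 1088 [ 95. 363.] [[0.549, 0.558, 0.568], [0.198, 0.206, 0.213], [0.129, 0.144, 0.174]]
side red 399 [270. 407.] [[0.409, 0.415, 0.422], [0.147, 0.174, 0.195], [0.074, 0.085, 0.094]]
side green 388 [234. 209.] [[0.527, 0.548, 0.568], [-0.312, -0.29, -0.269], [0.043, 0.055, 0.066]]
side blue 2741 [320. 250.] [[0.353, 0.389, 0.434], [-0.321, -0.215, -0.125], [0.014, 0.04, 0.053]]
side orange 137 [267. 249.] [[0.447, 0.479, 0.517], [-0.236, -0.227, -0.218], [0.011, 0.015, 0.017]]
```

Run:
```python
import cv2
a=cv2.imread('pics/s0.png')[170:310,200:380]; b=cv2.imread('pics/d0.png')[170:310,170:380]
cv2.imwrite('pics/crop.png',cv2.vconcat([cv2.resize(a,(514,400))[:, :514][:300],cv2.resize(b,(514,343))[:300]]))
```

```text
(no output)
```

View pics/crop.png

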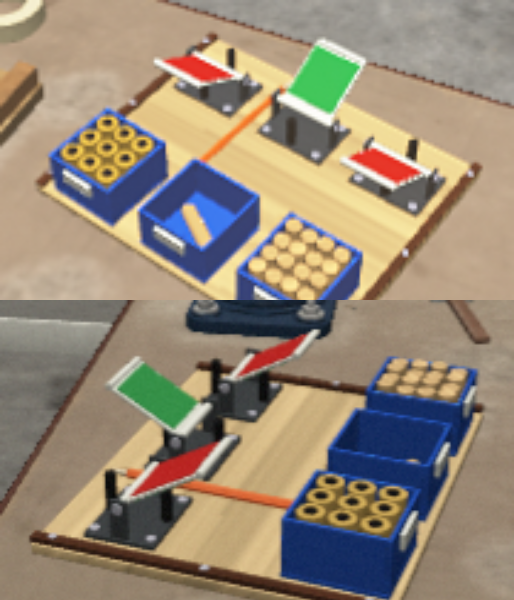

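The measurements agree: the left and right red tags are 190.6 mm apart, and board x is (0.978, -0.207). The mid bin is the low one. Starting with the left tag.

```bash
cat >> h.py <<'E'
Yb=np.array([.5145-.475,.374-.1875,0]); Yb/=np.linalg.norm(Yb); Xb=np.array([Yb[1],-Yb[0],0])
Hm=np.array([.521,-.286,0])
R=min((np.column_stack([s*-Xb,s*Yb,[0,0,-1]]) for s in (1,-1)), key=lambda r: -r[0,1]-r[1,0])
R=R if np.linalg.det(R)>0 else np.column_stack([-R[:,0],R[:,1],R[:,2]])
def at(yb,xb,z): return Hm+Yb*yb+Xb*xb+np.array([0,0,z])
def flip(yb,s):  # s=+1: push away from the bins
    bot.reach(at(yb,-s*.083,.17),R)
    bot.movel(at(yb,-s*.083,.053),vel=.1)
    print('down',bot.get_obs()['ft_force'].round(2) if hasattr(bot.get_obs()['ft_force'],'round') else bot.get_obs()['ft_force'])
    for x in (-.05,-.03,-.01,0.003):
        bot.movel(at(yb,s*x,.053),vel=.06); print(x,np.round(bot.get_obs()['ft_force'],2))
    bot.movel(at(yb,s*-.005,.17),vel=.15)
    print(bot.get_obs()['t'])
E
python3 - <<'E'
from h import *
print(R.round(3),np.linalg.det(R)); effector.grab(20)
print(bot.inverse_kinematics(at(.095,-.083,.17),R))
flip(.0953,1)
bot.wait(1)
im,d=snap('scene','s1'); P=cloud('scene',d)
cv2.imwrite('pics/s1c.png',cv2.resize(im[170:310,200:380,::-1],(540,420)))
E
```

```text
[[-0.978  0.207  0.   ]
 [ 0.207  0.978  0.   ]
 [-0.     0.    -1.   ]] 1.0
[ 0.40916359  0.26188397 -0.19797332  2.03553493  0.06781904  0.85020601
  1.53507066]
down [ 0.09 -0.25  0.7 ]
-0.05 [ 0.5  -0.52 -0.85]
-0.03 [-0.2   0.37  0.43]
-0.01 [ 0.37 -0.47 -0.9 ]
0.003 [-0.14  0.08  0.06]
6.5833
```

View pics/s1c.png

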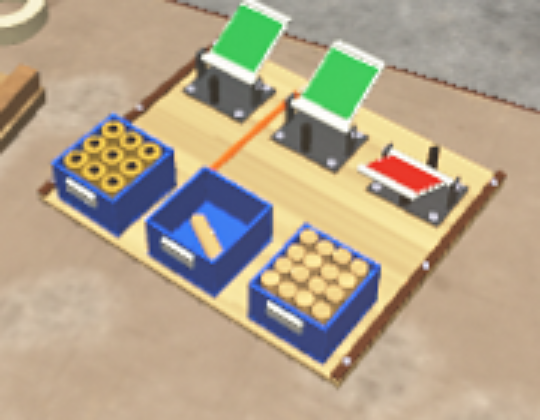

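The left tag is now green and nothing else has moved. On to the right tag, then the middle one.

Run:
```python
from h import *
flip(-.0953,1)
flip(0,-1)
bot.movel(at(0,-.05,.27),vel=.15)
bot.wait(1.5)
im,d=snap('scene','s2'); im2,_=snap('side','d2')
cv2.imwrite('pics/s2c.png',np.vstack([cv2.resize(im[170:310,200:380,::-1],(386,300)),cv2.resize(im2[170:310,190:370,::-1],(386,300))]))
```

```text
down [ 0.23 -0.41 -0.44]
-0.05 [-0.54  0.31  0.57]
-0.03 [ 0.73 -0.16 -0.65]
-0.01 [-0.29  0.33  0.55]
0.003 [-1.05  0.03 -0.4 ]
12.75
down [ 0.44 -0.3  -0.06]
-0.05 [ 0.83 -0.36  0.58]
-0.03 [-0.35 -0.51 -0.56]
-0.01 [-0.49  0.7  -0.38]
0.003 [ 1.2  -0.13  0.27]
17.6167
```

View pics/s2c.png

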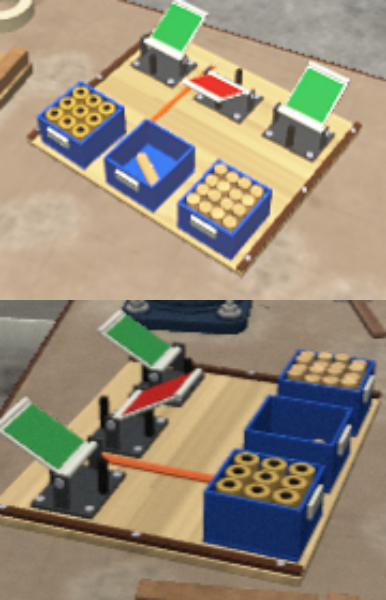

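The left and right tags show green, the middle tag shows red, and the bins and pencil haven't moved. Handing in.

```bash
python3 -c "
from rig import bot
print(bot.hand_in())"
```

```text
the job is handed in; nothing more can be done
None
```

I flipped all three tags and handed the job in: both full bins now show green and the nearly empty middle bin shows red, with the bins and pencil unmoved in the final pictures; the hand-in gave no verdict.

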